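# Shut and lock the cover of a sample feeder

## Robot

A 6-joint arm with a two-finger parallel gripper is mounted at the origin on the work surface. World frame = base frame: x ahead of the robot, y to its left, z up, the work surface at z = 0. Lengths are in m, angles in rad, forces in N, time in s.
With the tool pointing down it reaches from about 0.2 to 0.875 m from the base axis. Payload 3.4 kg.
Tool frame: the origin (TCP) lies at the centre of the arm's flange, where the gripper is bolted on; the fingertips stand 199 mm ahead of it and the grasp point (between the pads) lies 180 mm ahead of it (arm.tcp_to_tips is the distance from the TCP to the fingertips, in m); z points along the fingers, y is the line along which they close (so a half turn about z gives the same grasp; the last joint's range is limited). The gripper opens to 94 mm and grips with 3 to 60 N. Pads are 16 mm wide; open, the fingers measure 119 mm over their backs; the gripper's body (75 mm by 177 mm) begins 78 mm behind the grasp point.
Start: joints at [1.005, 0.276, 1.505, -0, 1.361, -0.121], TCP at [0.247, 0.519, 0.405] pointing down, gripper open.
Joint ranges: [-2.89, 2.89], [-0.75, 2.08], [0.22, 2.7], [-1.18, 4.32], [0.11, 2.71], [-2.7, 2.7]. Speed limits (rad/s): [2.57, 2.57, 3.14, 3.14, 3.14, 3.14].

## Interface

Orientations are given as a unit quaternion [x, y, z, w].
In Python, from plant import arm gives the robot as it stands.
- The arm moves only by the tool send_rows, never from a script. Its argument "commands" is one flat list of numbers, 7 for each row, row after row: the shift along the world's x, y, z as a fraction of full scale, then the turn, a rotation vector about the world's x, y, z as a fraction of full scale, then the opening in per cent of the stroke, from 0 (shut) to 100 (fully open). In form: [tx, ty, tz, rx, ry, rz, fingers, tx, ty, tz, rx, ry, rz, fingers, ...]. A call has 1 to 20 rows; each row is the pose to reach, as a shift and turn from the pose commanded when the call began, turning the shorter way round; what a row does not reach only later rows make up. Full scale, the value 1, is 20 cm for a shift and pi rad for a turn. A row lasts 1/10 s, in which the tool goes at most 50 mm and 8.59 degrees, less where a joint would pass 70% of its speed; a pose out of reach is approached as far as the arm can. A call with a number of a shift or a turn outside -1 to 1 is refused whole. A call with a gripper value outside its range is refused whole. The fingers move at their own pace and stop on an object; "newtons" is the grip in N (left out, the last holds). Time passes only in rows, so rows that repeat a pose let the fingers close. It gives the time, the measured TCP pose, the force, the opening and the grip force at its end, in the units of the state.
- arm.observe(): the state, without advancing time (a new reading comes with each control period).
- arm.read_camera(name): name is "scene" or "top" or "wrist"; returns the picture (400x640x3 uint8, blue, green, red); there is no depth.
- arm.camera_info(name): a dict with "vfov" (degrees; the focal length in pixels is half the picture's height over the tangent of half this angle, whatever the lens; pixels are square), "cx", "cy" (the principal point, pixels), "k1" (the pictures are not rectified: a ray, as slopes to the right and down, at radius r is drawn at 1 + k1 r^2 times it, then the intrinsics apply), "camera_from_world" (4x4, takes a point from world to camera coordinates); the wrist camera has in their place "tool_from_camera" (4x4, takes a point from camera to tool coordinates, whose origin is the TCP and whose axes are the flange's). Camera axes: x right, y down, z forward; pixel columns grow to the right and rows downward; lengths in m; the calibration is good to about 2 mm. A picture is of the moment at which its call begins: read the wrist's pose just before it. camera_info takes no time and is no camera call.
- arm.sign_off(): hands the job in; it is judged then, once.
Trained networks look in the newest picture that a camera, given by its name, has taken for a name from the list of things; names that differ only in an ending like _2 or _b are one class to them, and where a whole thing is asked for, a point or a joint stands for the part that bears it (a point fixed in the world has none). Each returns a list of dicts, best first, with "confidence" (0 to 1); they miss things now and then, are a little off and sometimes report something else, mostly with a low value. They report only what shows in the picture. A call takes as long as a camera call.
- arm.spot_in(camera, query): "at" ([column, row] in pixels, amid what is visible of it).
The state is a dict: "t": time; "q": joint angles; "dq": joint speeds; "tau": joint torques, N m; "ee_pos": TCP position; "orientation": TCP orientation; "wrist_force": force on the tool from outside, world axes, zero at the start; "moment": the same for the moment, N m; "grip_width": finger opening in m; "finger_force": force on a finger pad.
Only numpy, scipy, OpenCV 4.12 (cv2) and the standard library are available. Lean on these libraries where they do the work, as an engineer would, in place of code of your own. Each camera call takes 0.05 s, during which the arm holds its last target. There are 200 camera calls.

## Task

Get the small sample feeder ready to run: gently lower its hinged cover until it lies flat with both eyes down over the two studs, and then turn the winged catch clockwise to its stop, so that its tongue lies over the edge of the shut cover. Do not turn the catch across before the cover is shut, do not slam the cover, and leave the other things on the table where they are.

Things in the scene. Friction and masses are not known exactly. Their poses are not given: they have to be found in the camera images.
- feeder: Small vibratory sample feeder fixed to the table: grey sheet-steel trough, 250 x 160 mm, on a low blue frame. Its top plane slopes 30 degrees, down towards the robot side. Origin on the table, z up, x level in the up-slope direction (at yaw 0 world x), y left. Slope axes, in this frame: s (up the slope) = (0.866, 0, 0.5), y, n (square out of it) = (-0.5, 0, 0.866), from the point (0, 0, 0.150).
- cover (a joint): Opening angle (rad) of the cover: 0 = flat on the trough; grows as its lower edge (nearer the robot) lifts; stop 1.7, starts 1.1 to 1.4. Aluminium plate 135 mm along the slope, 158 wide, 6 thick, 0.2 to 0.4 kg, hinged at the trough's upper end. The stiff hinge (0.32 N m) holds it wherever it is left; it can be pushed down with closed fingers on its outer face or handle.
- cover_hinge (a point): Middle of the cover's hinge axis, which runs along the feeder's y. In the slope axes it is at s = +120 mm, n = +4 mm. Fixed to the feeder.
- cover_press (a point): A point on the cover's outer face, on its centre line, 115 mm from the hinge axis (20 mm short of the plate's lower edge; 2 mm outward of the hinge axis). Moves with the cover.
- cover_handle (a point): Middle of the cover's round bar handle: 10 mm thick, 90 mm long across the slope, its axis 28 mm above the outer face, 60 mm from the hinge axis along the cover. Moves with the cover.
- stud (a point): Top of the left one of two fixed upright studs, 7 mm thick and 18 mm tall, at s = -28 mm, y = +65 and -65 mm. The two flat eyes on the cover's lower edge (12 mm holes, 28 mm wide) come down over both together when it shuts.
- catch (a joint): Turn (rad) of the winged catch, seen from above its axis: grows clockwise; 0 = wings and tongue lie across the slope, the tongue pointing to the feeder's +y (off the cover); 1.5 = stop, tongue pointing up the slope over the cover's lower edge. Starts at 0.1 to 0.4. Stays where it is left (friction 0.08 N m).
- catch_grip (a point): On the winged catch's axis, inside the wings; slope axes s = -65 mm, y = 0, n = +40 mm. The axis is square to the slope (leans 30 degrees towards the robot). Steel wing blade 8 mm thick, 54 mm tip to tip, from 20 to 50 mm above the slope. Turns with the catch: y along the wings towards the tongue, z out along the axis, x square to the blade.
- tongue_tip (a point): End of the catch's flat tongue, 60 mm from the axis, 12 mm wide, its top 13 mm above the slope. It points along the wings to one side only. Moves with the catch.
- rib (a point): Middle of the top edge of an upright fixed rib beside the catch, on its right (-y): 6 mm thick, 46 mm tall above the slope, s -109 to -45 mm, its near face 34 mm from the catch's axis. The wing tips pass 7 mm from it: open fingers on that side at most about 25 mm beyond the blade. Nothing else within 60 mm of the axis is over 20 mm tall once the cover is shut.
- cube: Loose bystander: 100 mm concrete cube. Origin under its centre.
- mould: Loose bystander: open steel cube mould, 150 x 130 x 118 mm. Origin under its centre.
- oil: Loose bystander: plain metal can, 60 mm across, 130 mm tall. Origin under its centre.
- wrench: Loose bystander: a wrench lying on the table, origin under its middle.
- brush: Loose bystander: a brush lying beside the feeder.
- spatula: Loose bystander: a spatula lying beside the feeder.
- weight: Loose bystander: brass weight, 44 mm across, 64 mm tall, standing in front of the feeder. Origin under its centre.

How it is judged:
By the outcome, as a careful person would: the job done as asked, in the order asked, and still so for the second after the job is handed in, with the robot touching nothing.
It also fails if it takes over 53 s, if anything falls off the work surface, if the arm or the gripper's body presses on something with over 40 N, if the wrist force passes 120 N, or if a joint passes its speed limit or range.

## Working session

There is one attempt and no reset: what is moved stays moved. The work goes in short steps, Python scripts to look and compute and a tool call to move; the robot and the scene stay as the last step left them, time stands still between calls to the robot, and variables do not carry over. Pictures are saved under pics/ and viewed, at most 10 in all, crops included, and the job is handed in when it is done.

Besides the shell and the picture viewer there is one more tool, called after "Request:" as name(argument=value, ...) on one line, values as JSON. send_rows: Moves the arm, as the interface text tells. Shift numbers are shares of 20 cm and turn numbers shares of pi rad, none past 1 either way. Its arguments: {"type":"object","properties":{"commands":{"type":"array"},"newtons":{"type":"number"}},"required":["commands"]}

```bash
mkdir -p pics; ls; cat > h.py <<'E'
import numpy as np, cv2, json
from plant import arm
from scipy.spatial.transform import Rotation as R
def info(n):
    i=arm.camera_info(n); f=200/np.tan(np.radians(i['vfov'])/2)
    return f,i
def proj(n,P):
    f,i=info(n); P=np.atleast_2d(P)
    if 'camera_from_world' in i: T=np.array(i['camera_from_world'])
    else:
        s=arm.observe(); W=np.eye(4); W[:3,:3]=R.from_quat(s['orientation']).as_matrix(); W[:3,3]=s['ee_pos']
        T=np.linalg.inv(W@np.array(i['tool_from_camera']))
    c=P@T[:3,:3].T+T[:3,3]; u=c[:,:2]/c[:,2:]; r2=(u**2).sum(1,keepdims=True)
    return u*(1+i['k1']*r2)*f+[i['cx'],i['cy']]
E
python3 - <<'E'
from h import *
for n in ['scene','top']:
    im=arm.read_camera(n); cv2.imwrite(f'pics/{n}0.png',im)
    for q in ['feeder','cover_hinge','cover_press','cover_handle','stud','catch_grip','tongue_tip','rib','weight','oil','mould','cube']:
        print(n,q,[(np.round(d['at']).tolist(),round(d['confidence'],2)) for d in arm.spot_in(n,q)][:3])
    print(arm.camera_info(n))
print(arm.observe())
E
```

```text
pics
scene feeder [([261.0, 188.0], 0.98), ([237.0, 127.0], 0.23)]
scene cover_hinge [([260.0, 189.0], 0.79), ([285.0, 108.0], 0.28)]
scene cover_press [([257.0, 165.0], 0.95), ([294.0, 180.0], 0.24)]
scene cover_handle [([252.0, 160.0], 0.57)]
scene stud [([259.0, 190.0], 0.59)]
scene catch_grip [([294.0, 180.0], 0.58)]
scene tongue_tip [([293.0, 178.0], 0.49), ([238.0, 127.0], 0.46)]
scene rib [([263.0, 191.0], 0.79), ([292.0, 178.0], 0.47)]
scene weight [([378.0, 344.0], 0.54), ([317.0, 178.0], 0.47)]
scene oil [([238.0, 128.0], 0.6)]
scene mould [([288.0, 109.0], 0.57)]
scene cube [([380.0, 346.0], 0.78), ([428.0, 274.0], 0.43)]
{'vfov': 42.762736579497336, 'cx': 319.96431077293727, 'cy': 196.68130358250016, 'k1': 0.038219854010530116, 'camera_from_world': array([[-0.89196378,  0.45202023,  0.00884989,  0.44207249],
       [ 0.35688774,  0.71598746, -0.59999425, -0.11884845],
       [-0.27754595, -0.53201472, -0.79995536,  1.74476102],
       [ 0.        ,  0.        ,  0.        ,  1.        ]])}
top feeder [([343.0, 184.0], 0.73), ([349.0, 152.0], 0.61)]
top cover_hinge [([349.
[... 903 characters left out ...]
       1.00000000e+00]])}
{'t': 1.3, 'q': array([ 1.00496647e+00,  2.75896928e-01,  1.50488348e+00, -1.21279019e-05,
        1.36069077e+00, -1.21002754e-01]), 'dq': array([ 0.00104621,  0.00080738, -0.00184134,  0.00054246,  0.00096143,
        0.00109542]), 'tau': array([-6.34165190e-04, -4.04470360e+01, -2.37494141e+01,  6.99942908e-02,
        2.48577475e-02,  1.48681374e-05]), 'ee_pos': array([0.24744435, 0.51905955, 0.40470136]), 'orientation': array([2.20583128e-01, 9.75368177e-01, 5.51942155e-05, 2.60350833e-05]), 'wrist_force': array([0.12474088, 0.3359023 , 0.20319178]), 'moment': array([ 0.01433238, -0.00493648,  0.00160485]), 'finger_force': 0.0, 'grip_width': 0.0942203984532128}
```

```bash
python3 - <<'E'
import cv2,numpy as np
a=cv2.imread('pics/top0.png')[80:280,250:450]; b=cv2.imread('pics/scene0.png')[70:270,160:360]
cv2.imwrite('pics/a.png',cv2.resize(a,(600,600),interpolation=cv2.INTER_CUBIC));cv2.imwrite('pics/b.png',cv2.resize(b,(600,600),interpolation=cv2.INTER_CUBIC))
E
```

```text
(no output)
```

View pics/a.png

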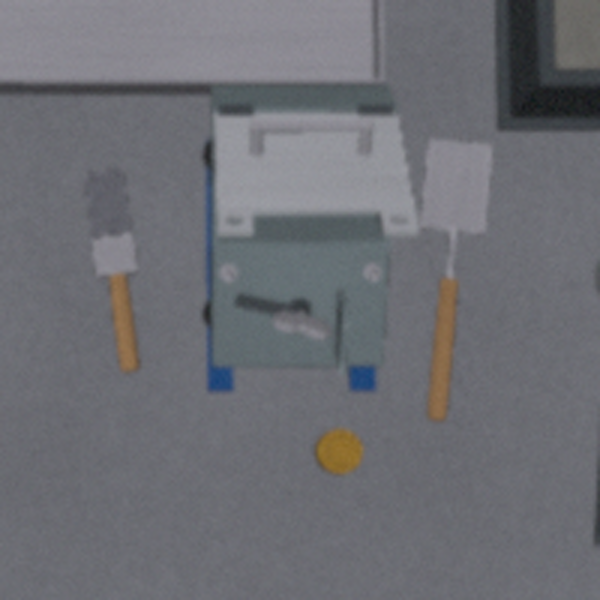

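View pics/b.png

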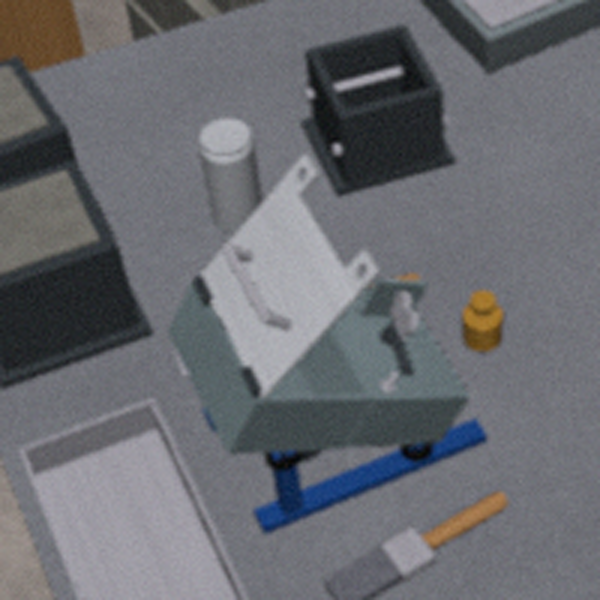

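View pics/top0.png

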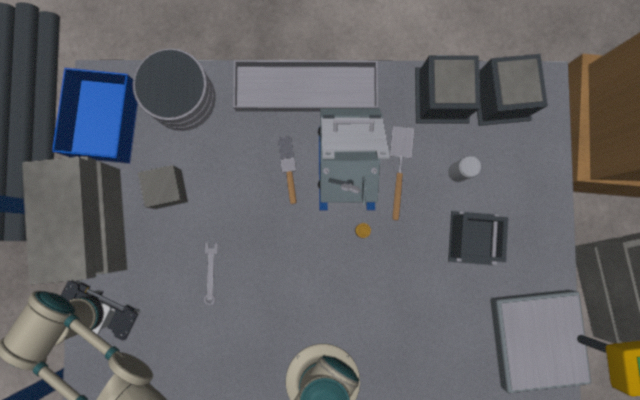

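```bash
cat >> h.py <<'E'
S=np.array([.866,0,.5]);Y=np.array([0,1,0]);N=np.array([-.5,0,.866])
def F(p,s,y,n):
    c,sn=np.cos(p[2]),np.sin(p[2]); v=np.array([0,0,.15])+s*S+y*Y+n*N
    return np.array([c*v[0]-sn*v[1]+p[0],sn*v[0]+c*v[1]+p[1],v[2]])
def C(p,th,d,y,o): # cover point: d from hinge, o outward
    return F(p,.120-d*np.cos(th)+o*np.sin(th),y,.004+d*np.sin(th)+o*np.cos(th))
def K(p,a,r,n): # point along wings towards tongue; clockwise from +y to +s
    return F(p,-.065+r*np.sin(a),r*np.cos(a),n)
E
cat > fit.py <<'E'
from h import *
from scipy.optimize import least_squares
def pts(x):
    p=x[:3];th=x[3];a=x[4]
    return dict(sl=F(p,-.028,.065,.018),sr=F(p,-.028,-.065,.018),el=C(p,th,.145,.065,0),er=C(p,th,.145,-.065,0),hl=C(p,th,.06,.045,.03),hr=C(p,th,.06,-.045,.03),
     tt=K(p,a,.058,.013),r1=F(p,-.045,-.037,.046),r2=F(p,-.109,-.037,.046),w1=K(p,a,.027,.048),w2=K(p,a,-.027,.048))
obs={'top':dict(sl=(228,272),sr=(373,272),el=(235,220),er=(400,220),hl=(254,128),hr=(370,128),tt=(238,299),r1=(342,291),r2=(336,360),w2=(324,333),w1=(276,317)),
 'scene':dict(er=(305,175),el=(365,268),hr=(240,252),hl=(285,325),sl=(392,376),r1=(370,280),r2=(425,285))}
off={'top':(250,80),'scene':(160,70)}
def res(x,full=False):
    P=pts(x);out=[]
    for n,o in obs.items():
        k=list(o);e=proj(n,[P[j] for j in k])-(np.array([o[j] for j in k])/3+off[n])
        if full:
            for j,ee in zip(k,e): print(n,j,ee.round(1))
        out.append(e.ravel())
    return np.concatenate(out)
s=least_squares(res,[.55,-.05,0,1.2,.3],loss='soft_l1')
print(s.x.round(4),s.cost);res(s.x,True)
E
python3 fit.py
```

```text
[ 0.6214 -0.0724  0.0096  1.1851  0.2442] 28.096490678469557
top sl [-0.2  0.6]
top sr [-0.   0.2]
top el [-0.7  1.1]
top er [-1.4  0.7]
top hl [ 0.2 -0.8]
top hr [-1.9 -1.1]
top tt [-0.4 -1.2]
top r1 [0.7 3.9]
top r2 [1.8 2.7]
top w2 [ 2.3 -0.6]
top w1 [-1.2  0.5]
scene er [-0.3  2.4]
scene el [-0.3  3.5]
scene hr [-3.6 -0.9]
scene hl [-5.8 -2.4]
scene sl [-0.  -0.6]
scene r1 [1.  0.2]
scene r2 [-0.3 -0.9]
```

```bash
python3 - <<'E'
import re
t=open('fit.py').read().replace(",r1=(342,291),r2=(336,360)","").replace("hr=(240,252),hl=(285,325),","")
open('fit.py','w').write(t)
E
python3 fit.py
cat > cov.py <<'E'
import sys
from fit import *
x=s.x.copy()
def tcp(th,lift=0):
    o=.002+.008*abs(np.sin(th-np.pi/6))+lift
    return C(x[:3],th,.112,0,o)+[0,0,.199]
st=arm.observe();print('t',st['t'],st['ee_pos'].round(4),st['wrist_force'].round(1))
y=R.from_quat(st['orientation']).as_matrix()[:,1];print('yaw y',np.degrees(np.arctan2(y[1],y[0])))
if len(sys.argv)>1: x[3]=float(sys.argv[1])
print('hover',tcp(x[3],.05),'contact',tcp(x[3]))
for th in np.arange(1.3,-.06,-.1): print(round(th,2),tcp(th).round(4))
E
python3 cov.py | tail -20
```

```text
[ 6.2040e-01 -7.3900e-02 -8.0000e-04  1.2025e+00  2.3270e-01] 10.746278700485272
top sl [0.2 0.8]
top sr [0.4 0.8]
top el [-0.1  0.5]
top er [-0.7  0.6]
top hl [ 1.2 -1.1]
top hr [-0.9 -1. ]
top tt [-0.1 -0.9]
top w2 [ 2.6 -0.2]
top w1 [-1.   0.8]
scene er [-0.5  1.6]
scene el [-1.   2.8]
scene sl [-0.1 -1. ]
scene r1 [ 1.3 -0.2]
scene r2 [ 0.1 -1.1]
scene sl [-0.1 -1. ]
scene r1 [ 1.3 -0.2]
scene r2 [ 0.1 -1.1]
t 1.3 [0.2474 0.5191 0.4047] [0.1 0.3 0.2]
yaw y 64.51342958074292
hover [ 0.67093082 -0.07394552  0.52716642] contact [ 0.63953702 -0.07391923  0.48825217]
1.3 [ 0.6477 -0.0739  0.4964]
1.2 [ 0.6393 -0.0739  0.488 ]
1.1 [ 0.6319 -0.0739  0.4788]
1.0 [ 0.6254 -0.0739  0.4689]
0.9 [ 0.62   -0.0739  0.4582]
0.8 [ 0.6157 -0.0739  0.4471]
0.7 [ 0.6126 -0.0739  0.4355]
0.6 [ 0.6108 -0.0739  0.4236]
0.5 [ 0.6103 -0.0739  0.412 ]
0.4 [ 0.6108 -0.0739  0.4016]
0.3 [ 0.6122 -0.0739  0.3913]
0.2 [ 0.6147 -0.0739  0.3812]
0.1 [ 0.618  -0.0739  0.3712]
-0.0 [ 0.6223 -0.0739  0.3617]
```

Request:
send_rows(commands=[0.2, -0.3, 0.75, 0, 0, 0.14, 0, 0.2, -0.3, 0.75, 0, 0, 0.14, 0, 0.2, -0.3, 0.75, 0, 0, 0.14, 0, 0.7, -1, 0.75, 0, 0, 0.14, 0, 0.7, -1, 0.75, 0, 0, 0.14, 0, 0.7, -1, 0.75, 0, 0, 0.14, 0, 0.7, -1, 0.75, 0, 0, 0.14, 0, 0.7, -1, 0.75, 0, 0, 0.14, 0], newtons=20)

```text
t: 2.1
ee_pos: [0.3892, 0.3165, 0.5552]
orientation: [0.005, 1.0, -0.0, 0.001]
wrist_force: [-0.6, 0.6, 0.3]
grip_width: 0.0337
finger_force: 0.0
```

Request:
send_rows(commands=[0.7, -1, 0, 0, 0, 0, 0, 0.7, -1, 0, 0, 0, 0, 0, 0.7, -1, 0, 0, 0, 0, 0, 0.7, -1, 0, 0, 0, 0, 0, 0.7, -1, 0, 0, 0, 0, 0, 0.7, -1, 0, 0, 0, 0, 0])

```text
t: 2.7
ee_pos: [0.5301, 0.1162, 0.5534]
orientation: [0.005, 1.0, -0.001, -0.0]
wrist_force: [-1.0, 0.3, 0.2]
grip_width: 0.0006
finger_force: 0.0
```

Request:
send_rows(commands=[0.7, -0.97, 0, 0, 0, 0, 0, 0.7, -0.97, 0, 0, 0, 0, 0, 0.7, -0.97, 0, 0, 0, 0, 0, 0.7, -0.97, 0, 0, 0, 0, 0, 0.7, -0.97, 0, 0, 0, 0, 0, 0.7, -0.97, 0, 0, 0, 0, 0, 0.7, -0.97, 0, 0, 0, 0, 0])

```text
t: 3.4
ee_pos: [0.6679, -0.0739, 0.5537]
orientation: [0.002, 1.0, 0.001, -0.001]
wrist_force: [-0.7, 0.7, 0.3]
grip_width: 0.0005
finger_force: 0.0
```

Request:
send_rows(commands=[0, 0, -0.1, 0, 0, 0, 0, -0.04, 0, -0.2, 0, 0, 0, 0, -0.08, 0, -0.26, 0, 0, 0, 0, -0.125, 0, -0.312, 0, 0, 0, 0, -0.135, 0, -0.323, 0, 0, 0, 0, -0.146, 0, -0.333, 0, 0, 0, 0, -0.156, 0, -0.344, 0, 0, 0, 0, -0.165, 0, -0.355, 0, 0, 0, 0, -0.174, 0, -0.367, 0, 0, 0, 0, -0.183, 0, -0.379, 0, 0, 0, 0, -0.192, 0, -0.391, 0, 0, 0, 0, -0.2, 0, -0.403, 0, 0, 0, 0, -0.208, 0, -0.415, 0, 0, 0, 0, -0.215, 0, -0.428, 0, 0, 0, 0])

```text
t: 4.8
ee_pos: [0.6244, -0.0751, 0.4688]
orientation: [0.003, 1.0, -0.0, 0.0]
wrist_force: [1.5, 0.2, 0.3]
grip_width: 0.0003
finger_force: 0.7
```

```bash
python3 - <<'E'
from h import *
b=arm.read_camera('scene')[70:270,160:360]
a=arm.read_camera('top')[80:280,250:450]
c=np.hstack([cv2.resize(i,(400,400),interpolation=cv2.INTER_CUBIC) for i in (a,b)]);cv2.imwrite('pics/c.png',c)
E
```

```text
(no output)
```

View pics/c.png

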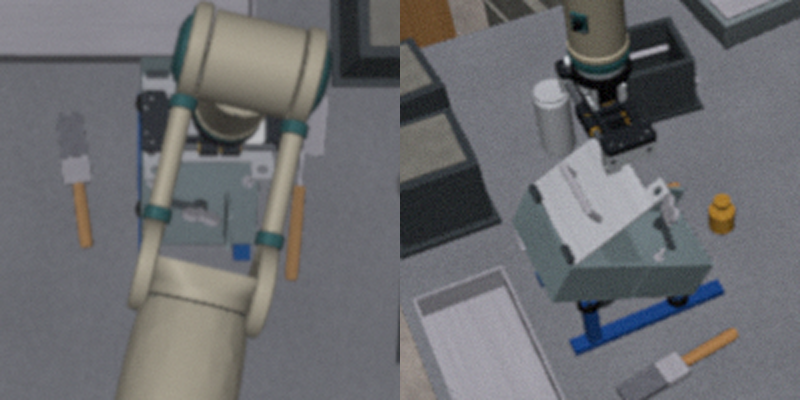

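```bash
python3 - <<'E'
from fit import *
p=s.x[:3]
def c(P): return ((proj('scene',P)-[160,70])*2+[400,0]).round(0).tolist()
e=arm.observe()['ee_pos'];print('tip',c(e-[0,0,.199]),'bodybottom',c(e-[0,0,.102]))
for th in (1.2,1.1,1.0,.9): print(th,c([C(p,th,.145,.065,0),C(p,th,.145,-.065,0),C(p,th,.115,0,.002)]))
im=arm.read_camera('scene')[100:220,220:360]
cv2.imwrite('pics/d.png',cv2.resize(im,(700,600),interpolation=cv2.INTER_CUBIC))
E
```

```text
[ 6.2040e-01 -7.3900e-02 -8.0000e-04  1.2025e+00  2.3270e-01] 10.746278700485272
top sl [0.2 0.8]
top sr [0.4 0.8]
top el [-0.1  0.5]
top er [-0.7  0.6]
top hl [ 1.2 -1.1]
top hr [-0.9 -1. ]
top tt [-0.1 -0.9]
top w2 [ 2.6 -0.2]
top w1 [-1.   0.8]
scene er [-0.5  1.6]
scene el [-1.   2.8]
scene sl [-0.1 -1. ]
scene r1 [ 1.3 -0.2]
scene r2 [ 0.1 -1.1]
tip [[613.0, 172.0]] bodybottom [[607.0, 122.0]]
1.2 [[641.0, 184.0], [603.0, 120.0], [606.0, 166.0]]
1.1 [[648.0, 188.0], [609.0, 124.0], [611.0, 169.0]]
1.0 [[653.0, 192.0], [614.0, 129.0], [615.0, 172.0]]
0.9 [[658.0, 197.0], [619.0, 134.0], [619.0, 176.0]]
```

View pics/d.png

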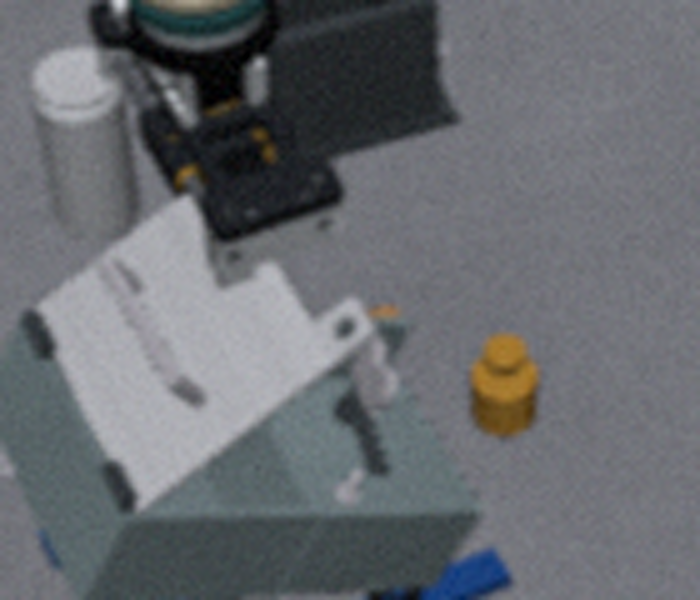

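Request:
send_rows(commands=[-0.007, 0, -0.013, 0, 0, 0, 0, -0.014, 0, -0.027, 0, 0, 0, 0, -0.02, 0, -0.04, 0, 0, 0, 0, -0.027, 0, -0.053, 0, 0, 0, 0, -0.033, 0, -0.067, 0, 0, 0, 0, -0.039, 0, -0.081, 0, 0, 0, 0, -0.044, 0, -0.095, 0, 0, 0, 0, -0.049, 0, -0.109, 0, 0, 0, 0, -0.054, 0, -0.123, 0, 0, 0, 0, -0.058, 0, -0.138, 0, 0, 0, 0, -0.061, 0, -0.152, 0, 0, 0, 0, -0.064, 0, -0.167, 0, 0, 0, 0, -0.067, 0, -0.182, 0, 0, 0, 0, -0.07, 0, -0.197, 0, 0, 0, 0, -0.072, 0, -0.212, 0, 0, 0, 0, -0.073, 0, -0.226, 0, 0, 0, 0, -0.074, 0, -0.241, 0, 0, 0, 0, -0.075, 0, -0.256, 0, 0, 0, 0, -0.076, 0, -0.27, 0, 0, 0, 0, -0.076, 0, -0.285, 0, 0, 0, 0])

```text
t: 6.95
ee_pos: [0.6092, -0.0749, 0.4119]
orientation: [0.002, 1.0, 0.0, 0.0]
wrist_force: [0.9, -0.0, 1.2]
grip_width: 0.0007
finger_force: 0.7
```

```bash
python3 - <<'E'
from h import *
s=arm.observe();print(s['wrist_force'],s['ee_pos'])
E
```

```text
[ 0.87635099 -0.03743202  1.23838903] [ 0.60920546 -0.0749233   0.41191579]
```

Request:
send_rows(commands=[0, 0, -0.013, 0, 0, 0, 0, 0.001, 0, -0.026, 0, 0, 0, 0, 0.002, 0, -0.039, 0, 0, 0, 0, 0.003, 0, -0.052, 0, 0, 0, 0, 0.004, 0, -0.065, 0, 0, 0, 0, 0.006, 0, -0.077, 0, 0, 0, 0, 0.008, 0, -0.09, 0, 0, 0, 0, 0.01, 0, -0.103, 0, 0, 0, 0, 0.012, 0, -0.116, 0, 0, 0, 0, 0.015, 0, -0.129, 0, 0, 0, 0, 0.018, 0, -0.141, 0, 0, 0, 0, 0.022, 0, -0.154, 0, 0, 0, 0, 0.026, 0, -0.166, 0, 0, 0, 0, 0.03, 0, -0.179, 0, 0, 0, 0, 0.034, 0, -0.191, 0, 0, 0, 0, 0.038, 0, -0.204, 0, 0, 0, 0, 0.042, 0, -0.212, 0, 0, 0, 0, 0.045, 0, -0.22, 0, 0, 0, 0, 0.049, 0, -0.228, 0, 0, 0, 0])

```text
t: 8.85
ee_pos: [0.619, -0.0749, 0.3664]
orientation: [0.002, 1.0, 0.0, -0.0]
wrist_force: [1.1, -0.2, 2.7]
grip_width: 0.0006
finger_force: 0.8
```

Request:
send_rows(commands=[0.002, 0, -0.006, 0, 0, 0, 0, 0.004, 0, -0.012, 0, 0, 0, 0, 0.006, 0, -0.018, 0, 0, 0, 0, 0.008, 0, -0.024, 0, 0, 0, 0])

```text
t: 9.25
ee_pos: [0.6206, -0.0749, 0.3621]
orientation: [0.002, 1.0, -0.0, 0.0]
wrist_force: [-1.8, -0.2, 9.4]
grip_width: 0.0003
finger_force: 4.0
```

Request:
send_rows(commands=[0.002, 0, -0.006, 0, 0, 0, 0, 0.004, 0, -0.012, 0, 0, 0, 0, 0.006, 0, -0.018, 0, 0, 0, 0, 0.006, 0, -0.018, 0, 0, 0, 0])

```text
t: 9.65
ee_pos: [0.6209, -0.0748, 0.3617]
orientation: [0.002, 1.0, -0.0, 0.0]
wrist_force: [-6.0, 0.7, 17.2]
grip_width: -0.0001
finger_force: 9.0
```

```bash
cat > grip.py <<'E'
from h import *
def Rt(yaw,a):
    Rz=R.from_euler('z',yaw).as_matrix()
    k=np.cos(a)*S-np.sin(a)*Y; z=-N
    return Rz@np.column_stack([np.cross(k,z),k,z])
def delta(p,a,d,cmd=None,n=.04):
    """d = grasp point height above catch_grip along N"""
    o=arm.observe(); R0=R.from_quat(o['orientation']).as_matrix()
    T=F(p,-.065,0,n+d+.18)
    rv=R.from_matrix(Rt(p[2],a)@R0.T).as_rotvec()
    print('t',o['t'],'shift/.2',((T-o['ee_pos'])/.2).round(4),'rot/pi',(rv/np.pi).round(4),'target',T.round(4))
E
python3 - <<'E'
from grip import *
delta([.6204,-.0739,-.0008],.2327,.08)
E
```

```text
t 9.65 shift/.2 [-1.0339  0.0054  0.0782] rot/pi [ 0.1498 -0.1189 -0.558 ] target [ 0.4141 -0.0737  0.3773]
```

Request:
send_rows(commands=[0, 0, 0.2, 0, 0, 0, 0, -0.2, 0, 0.45, 0, 0, 0, 0, -0.9, 0, 0.7, 0.15, -0.119, -0.558, 48, -0.9, 0, 0.7, 0.15, -0.119, -0.558, 48, -0.9, 0, 0.7, 0.15, -0.119, -0.558, 48, -0.9, 0, 0.7, 0.15, -0.119, -0.558, 48, -0.9, 0, 0.7, 0.15, -0.119, -0.558, 48, -0.9, 0, 0.7, 0.15, -0.119, -0.558, 48, -0.9, 0, 0.7, 0.15, -0.119, -0.558, 48, -0.9, 0, 0.7, 0.15, -0.119, -0.558, 48, -0.9, 0, 0.7, 0.15, -0.119, -0.558, 48, -0.9, 0, 0.7, 0.15, -0.119, -0.558, 48, -0.9, 0, 0.7, 0.15, -0.119, -0.558, 48, -0.9, 0, 0.7, 0.15, -0.119, -0.558, 48, -0.9, 0, 0.7, 0.15, -0.119, -0.558, 48, -0.9, 0, 0.7, 0.15, -0.119, -0.558, 48])

```text
t: 11.25
ee_pos: [0.4412, -0.0746, 0.4975]
orientation: [0.758, 0.599, 0.203, 0.16]
wrist_force: [0.2, 0.3, -0.6]
grip_width: 0.0453
finger_force: 0.0
```

```bash
python3 - <<'E'
from grip import *
p=[.6204,-.0739,-.0008]
delta(p,.2327,.08)
a=arm.read_camera('wrist'); cv2.imwrite('pics/w.png',a)
s=arm.read_camera('scene'); cv2.imwrite('pics/s2.png',s)
c=np.hstack([cv2.resize(a[:, :],(480,300)),cv2.resize(s[100:225,200:333],(320,300))]);cv2.imwrite('pics/w2.png',c)
g=.2327
for nm,P in dict(sl=F(p,-.028,.065,.018),sr=F(p,-.028,-.065,.018),tt=K(p,g,.06,.013),w1=K(p,g,.027,.05),w2=K(p,g,-.027,.05),r1=F(p,-.045,-.037,.046),r2=F(p,-.109,-.037,.046)).items(): print(nm,proj('wrist',P).round(0))
E
```

```text
t 11.25 shift/.2 [-0.1355  0.0042 -0.6011] rot/pi [-0.0002  0.0001 -0.0002] target [ 0.4141 -0.0737  0.3773]
sl [[262. 136.]]
sr [[291. 241.]]
tt [[245. 146.]]
w1 [[239. 181.]]
w2 [[242. 229.]]
r1 [[268. 232.]]
r2 [[214. 244.]]
```

View pics/w.png

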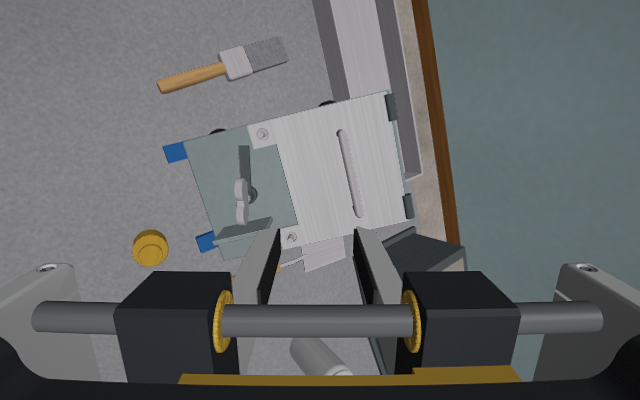

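Request:
send_rows(commands=[-0.135, 0.014, -0.3, 0, 0, 0, 48, -0.135, 0.014, -0.5, 0, 0, 0, 48, -0.135, 0.014, -0.6, 0, 0, 0, 48, -0.11, 0.014, -0.645, 0, 0, 0, 48, -0.085, 0.014, -0.689, 0, 0, 0, 48, -0.085, 0.014, -0.689, 0, 0, 0, 48])

```text
t: 11.95
ee_pos: [0.4263, -0.0726, 0.3606]
orientation: [0.758, 0.599, 0.204, 0.161]
wrist_force: [0.3, 0.1, 0.0]
grip_width: 0.0451
finger_force: 0.0
```

```bash
python3 - <<'E'
from grip import *
from scipy.optimize import least_squares
p=[.6204,-.0719,-.0008]
delta(p,.2327,.0)
a=arm.read_camera('wrist'); cv2.imwrite('pics/w3.png',a)
g=.2327
for nm,P in dict(sl=F(p,-.028,.065,.018),sr=F(p,-.028,-.065,.018),tt=K(p,g,.06,.013),w1=K(p,g,.027,.05),w2=K(p,g,-.027,.05),r1=F(p,-.045,-.037,.046),r2=F(p,-.109,-.037,.046)).items(): print(nm,proj('wrist',P).round(0))
E
```

```text
t 11.95 shift/.2 [ 0.1392  0.004  -0.2627] rot/pi [-0.0001  0.0007 -0.0001] target [ 0.4541 -0.0718  0.308 ]
sl [[341. 120.]]
sr [[372. 271.]]
tt [[313. 135.]]
w1 [[312. 187.]]
w2 [[313. 258.]]
r1 [[350. 261.]]
r2 [[268. 279.]]
```

View pics/w3.png

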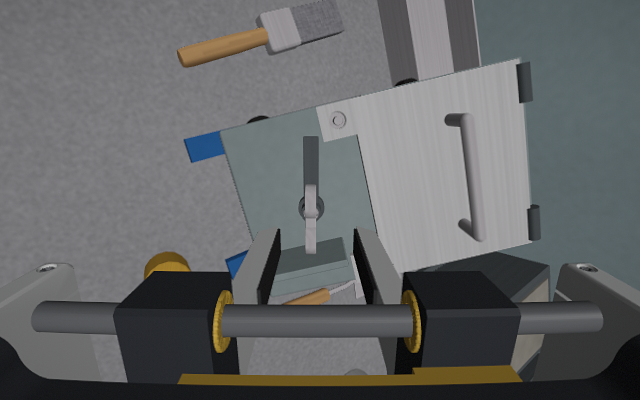

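Request:
send_rows(commands=[0.035, 0.011, -0.065, 0, 0, 0, 48, 0.07, 0.011, -0.13, 0, 0, 0, 48, 0.105, 0.011, -0.2, 0, 0, 0, 48, 0.135, 0.011, -0.263, 0, 0, 0, 48, 0.135, 0.011, -0.263, 0, 0, 0, 48, 0.135, 0.011, -0.263, 0, 0, 0, 0, 0.135, 0.011, -0.263, 0, 0, 0, 0, 0.135, 0.011, -0.263, 0, 0, 0, 0, 0.135, 0.011, -0.263, 0, 0, 0, 0, 0.135, 0.011, -0.263, 0, 0, 0, 0, 0.135, 0.011, -0.263, 0, 0, 0, 0], newtons=25)

```text
t: 13.1
ee_pos: [0.4516, -0.0699, 0.3083]
orientation: [0.758, 0.599, 0.204, 0.161]
wrist_force: [-2.8, 0.5, 5.7]
grip_width: 0.0079
finger_force: 29.9
```

```bash
python3 - <<'E'
from grip import *
o=arm.observe();print(o['wrist_force'],o['moment'],o['q'])
delta([.6202,-.0704,-.0008],.2327,0)
# turn vector clockwise about N, full to stop 
print('rot/pi per rad',(-N/np.pi).round(4))
E
```

```text
[-2.82689446  0.45500349  5.662459  ] [-0.07095215  0.54016828  0.00823794] [-0.38667395  0.07256578  2.10978106  0.40532813  0.50072666 -0.46521756]
t 13.1 shift/.2 [ 0.0115 -0.0019 -0.0015] rot/pi [-0.0001  0.0007 -0.0001] target [ 0.4539 -0.0703  0.308 ]
rot/pi per rad [ 0.1592 -0.     -0.2757]
```

Request:
send_rows(commands=[0, 0, 0, 0.008, 0, -0.0139, 0, 0, 0, 0, 0.017, 0, -0.0294, 0, 0, 0, 0, 0.025, 0, -0.0433, 0, 0, 0, 0, 0.034, 0, -0.0589, 0, 0, 0, 0, 0.042, 0, -0.0727, 0, 0, 0, 0, 0.05, 0, -0.0866, 0, 0, 0, 0, 0.059, 0, -0.1022, 0, 0, 0, 0, 0.067, 0, -0.116, 0, 0, 0, 0, 0.076, 0, -0.1316, 0, 0, 0, 0, 0.084, 0, -0.1455, 0, 0, 0, 0, 0.092, 0, -0.1593, 0, 0, 0, 0, 0.101, 0, -0.1749, 0])

```text
t: 14.3
ee_pos: [0.4522, -0.0702, 0.3087]
orientation: [0.907, 0.331, 0.245, 0.09]
wrist_force: [-1.0, -0.6, 4.5]
grip_width: 0.0076
finger_force: 30.0
```

```bash
python3 - <<'E'
from grip import *
o=arm.observe();print(o['wrist_force'],o['moment'],o['q'],'moment along N',o['moment']@N)
delta([.6202,-.0704,-.0008],1.5,0)
E
```

```text
[-0.98320828 -0.58993279  4.49868108] [-0.09231772  0.37674411  0.13709642] [-0.3861491   0.07273773  2.10878136  0.40338298  0.49899457  0.1735707 ] moment along N 0.1648843599544724
t 14.3 shift/.2 [ 0.0084 -0.0004 -0.0034] rot/pi [ 0.1011  0.0009 -0.1735] target [ 0.4539 -0.0703  0.308 ]
```

Request:
send_rows(commands=[0, 0, 0, 0.008, 0, -0.0139, 0, 0, 0, 0, 0.017, 0, -0.0294, 0, 0, 0, 0, 0.025, 0, -0.0433, 0, 0, 0, 0, 0.034, 0, -0.0589, 0, 0, 0, 0, 0.042, 0, -0.0727, 0, 0, 0, 0, 0.05, 0, -0.0866, 0, 0, 0, 0, 0.059, 0, -0.1022, 0, 0, 0, 0, 0.067, 0, -0.116, 0, 0, 0, 0, 0.076, 0, -0.1316, 0, 0, 0, 0, 0.084, 0, -0.1455, 0, 0, 0, 0, 0.09, 0, -0.156, 0, 0, 0, 0, 0.096, 0, -0.1663, 0, 0, 0, 0, 0.101, 0, -0.1749, 0])

```text
t: 15.6
ee_pos: [0.4526, -0.0708, 0.3089]
orientation: [0.965, 0.032, 0.261, 0.011]
wrist_force: [-1.1, -3.6, 3.9]
grip_width: 0.0076
finger_force: 30.4
```

```bash
python3 - <<'E'
from grip import *
o=arm.observe();print(o['wrist_force'],o['q'],'moment along N',o['moment']@N)
delta([.6202,-.0704,-.0008],1.5,0)
E
```

```text
[-1.11464133 -3.56058878  3.9325068 ] [-0.38636669  0.0729635   2.1079601   0.39992749  0.49764831  0.80969237] moment along N 0.15237065483632936
t 15.6 shift/.2 [ 0.0066  0.0029 -0.0046] rot/pi [0.0007 0.0014 0.0013] target [ 0.4539 -0.0703  0.308 ]
```

Request:
send_rows(commands=[0, 0, 0, 0.003, 0, -0.0055, 0, 0, 0, 0, 0.006, 0, -0.011, 0, 0, 0, 0, 0.0095, 0, -0.0165, 0, 0, 0, 0, 0.0095, 0, -0.0165, 0])

```text
t: 16.0
ee_pos: [0.4526, -0.0708, 0.3089]
orientation: [0.965, 0.004, 0.261, 0.004]
wrist_force: [-1.7, -4.5, 4.3]
grip_width: 0.0081
finger_force: 30.5
```

```bash
python3 - <<'E'
from grip import *
o=arm.observe();print(o['wrist_force'],'moment along N',o['moment']@N)
delta([.6202,-.0704,-.0008],1.5,0)
E
```

```text
[-1.6654872  -4.53769301  4.2831543 ] moment along N 0.5038504664270189
t 16.0 shift/.2 [ 0.0067  0.0026 -0.0045] rot/pi [-0.0084  0.0014  0.0172] target [ 0.4539 -0.0703  0.308 ]
```

Request:
send_rows(commands=[0, 0, 0, 0.0095, 0, -0.0165, 24, 0, 0, 0, 0.0095, 0, -0.0165, 24, 0, 0, 0, 0.0095, 0, -0.0165, 24, -0.05, 0, 0.087, 0.0095, 0, -0.0165, 24, -0.1, 0, 0.173, 0.0095, 0, -0.0165, 24, -0.2, 0, 0.346, 0.0095, 0, -0.0165, 24, -0.3, 0, 0.52, 0.0095, 0, -0.0165, 24, -0.4, 0, 0.69, 0.0095, 0, -0.0165, 24, -0.4, 0, 0.69, 0.0095, 0, -0.0165, 24])

```text
t: 16.9
ee_pos: [0.371, -0.0699, 0.4498]
orientation: [0.965, -0.025, 0.263, -0.004]
wrist_force: [0.2, -0.6, -0.0]
grip_width: 0.0227
finger_force: 0.0
```

```bash
python3 - <<'E'
from grip import *
a=arm.read_camera('wrist'); cv2.imwrite('pics/w4.png',a)
p=[.6202,-.0704,-.0008]
for g in (1.4,1.5,1.6): print(g,proj('wrist',[K(p,g,.06,.013),K(p,g,.027,.05),K(p,g,-.027,.05)]).round(0).tolist())
E
```

```text
1.4 [[304.0, 131.0], [310.0, 165.0], [321.0, 214.0]]
1.5 [[309.0, 130.0], [312.0, 164.0], [319.0, 215.0]]
1.6 [[314.0, 129.0], [315.0, 164.0], [316.0, 215.0]]
```

View pics/w4.png

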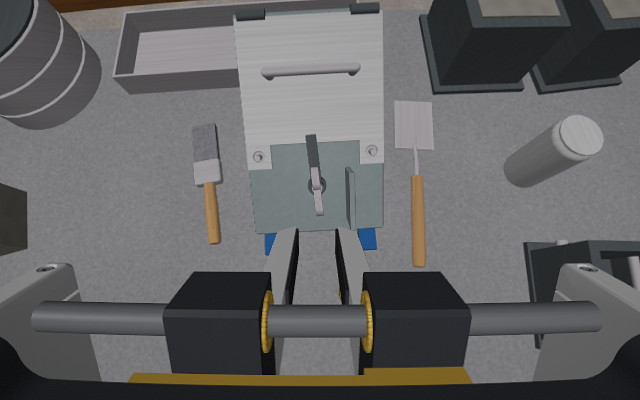

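```bash
python3 -c "
from plant import arm
print(arm.sign_off())"
```

```text
the job is handed in; nothing more can be done
None
```

The job is handed in: the cover lies flat with both eyes over the studs, and the catch was then turned clockwise until the torque jumped at its stop. The last wrist picture shows its tongue over the cover's lower edge, and I saw nothing else moved; the robot was clear by about 17 s of the 53 s allowed. The sign-off call returned no verdict.

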